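Shut the sticking glass cover of the slide-drying cabinet and turn its catch

ROBOT

A 6-joint arm with a two-finger parallel gripper is mounted at the origin on the work surface. World frame = base frame: x ahead of the robot, y to its left, z up, the work surface at z = 0. Lengths are in m, angles in rad, forces in N, time in s.
With the tool pointing down it reaches from about 0.3 to 0.875 m from the base axis. Payload 6.4 kg.
Tool frame: the origin (TCP) lies on the front face of the gripper's body, between the roots of the fingers; the fingertips stand 73 mm ahead of it and the grasp point (between the pads) lies ctrl.pinch_z ahead of it (ctrl.pinch_z is the distance from the TCP to the grasp point, in m); z points along the fingers, x is the direction in which the jaws open and shut, and the axes are right-handed (so a half turn about z gives the same grasp; the last joint's range is limited). The gripper opens to 85 mm and grips with 20 to 120 N. Pads are 22 mm wide; open, the fingers measure 114 mm over their backs; the gripper's body (76 mm by 85 mm) begins 54 mm behind the grasp point. The pads swing forward as they close: fully open they stand 13 mm farther back than shut.
Start: joints at [1.121, 0.181, 1.607, -0, 1.354, -0.206], TCP at [0.139, 0.558, 0.304] pointing down, gripper open.
Joint ranges: [-2.99, 2.99], [-0.89, 2.07], [0.3, 2.58], [-1.14, 4.28], [0, 2.63], [-3.12, 3.12]. Speed limits (rad/s): [2.57, 2.57, 3.01, 3.14, 3.14, 3.14].

INTERFACE

Orientations are given as a unit quaternion [w, x, y, z].
In Python, from bench import ctrl gives the robot as it stands.
- The arm moves only by the tool move_arm, never from a script. Its argument "rows" is text: rows parted by semicolons, each of 7 numbers parted by spaces: the shift along the tool's x, y, z in cm, then the turn, a rotation vector about the tool's x, y, z in degrees, then the opening, from 0 (shut) to 1 (fully open). In form: x y z rx ry rz grip; .... A call has 1 to 20 rows; each row shifts and turns the commanded pose from where the row before left it, along the tool's axes as they then stand; what a row does not reach is not made up. A row lasts 1/10 s, in which the tool goes at most 50 mm and 8.59 degrees, less where a joint would pass 70% of its speed; a pose out of reach is approached as far as the arm can. A call with a gripper value outside its range is refused whole. The fingers move at their own pace and stop on an object; the grip force is fixed at half the most. Time passes only in rows, so rows that do not move let the fingers close. It gives the time, the measured TCP pose, the force and the opening at its end, in the units of the state.
- ctrl.get_obs(): the state, without advancing time (a new reading comes with each control period).
- ctrl.camera(name): name is "scene" or "top" or "wrist"; returns a dict with "color" (384x512x3 uint8, blue, green, red), "fx", "fy", "cx", "cy" (pixels), "rvec" (rotation vector, rad) and "tvec" (3), from world to camera coordinates, as OpenCV has them. Camera axes: x right, y down, z forward; pixel columns grow to the right and rows downward; lengths in m; the calibration is good to about 2 mm. The wrist camera is an equidistant fisheye: a pixel r from the principal point sees the ray r / f radians off the axis. A picture is of the moment at which its call begins. There is no depth.
- ctrl.hand_in(): hands the job in, once; it reports no verdict.
Trained networks look in the newest picture that a camera, given by its name, has taken for a name from the list of things; names that differ only in an ending like _2 or _b are one class to them, and where a whole thing is asked for, a point or a joint stands for the part that bears it (a point fixed in the world has none). Each returns a list of dicts, best first, with "confidence" (0 to 1); they miss things now and then, are a little off and sometimes report something else, mostly with a low value. They report only what shows in the picture. A call takes as long as a camera call.
- ctrl.look_for(camera, query): "bbox" ([left, top, right, bottom] in pixels, round what is visible of it).
- ctrl.trace(camera, query): "region" (384x512 bool, what is visible of it) and "bbox" ([left, top, right, bottom] in pixels, round what is visible of it).
The state is a dict: "time_s": time; "q": joint angles; "dq": joint speeds; "joint_efforts": joint torques, N m; "eef_pos": TCP position; "eef_rot": TCP orientation; "wrist_force": force on the tool from outside, world axes, zero at the start; "torque": the same for the moment, N m; "opening": opening from 0.0 (shut) to 1.0 (fully open).
Only numpy, scipy, OpenCV 4.12 (cv2) and the standard library are available. Lean on these libraries where they do the work, as an engineer would, in place of code of your own. Each camera call takes 0.05 s, during which the arm holds its last target.

TASK

Slide the glass cover of the slide-drying cabinet fully shut, away from the robot, by pushing a little at a time on its two end knobs in turn. Keep off the glass and never press on the cover with more than 25 N: it jams when one end gets ahead. When both ends are home, press it firmly against the rubber seal (15 to 20 N at a knob for a moment), then turn the catch a quarter turn inwards so that it lies behind the left knob. Leave everything else on the bench where it is.

Things in the scene. Friction and masses are not known exactly. Their poses are not given: they have to be found in the camera images.
- case: white slide-drying cabinet, fixed, 285 x 350 x 70 mm. Origin on the bench; it spans x -120 (near) to +165 mm, y -175 to +175. +x: the cover's closing direction, away from the robot; +y: its left. A side rail with inward lip (top z 89 mm, lip's inner edge y = +-137 mm) guides each end of the cover: over the near deck when open, over the well of slides when shut. Its far ledge holds a bottle and a dish
- cover: loose glass cover, 92 mm (x) x 284 (y), 0.5-0.7 kg, origin mid-underside, held in the two tracks. The middle 150 mm of its width is glass; 60 mm metal end stiles (tops 82 mm above the bench) bear the knobs. Slides at 2 to 9 N. Hidden side play lets one knob lead the other by only 10 to 22 mm, then it wedges and that knob will not go on under 25 N; pushing the other knob frees it
- knob_left (a point): centre of the left (+y) of the cover's two upright round black knobs: diameter 20 mm, 36 mm high, from 82 to 118 mm above the bench, this point half-way up. The knobs stand 210 mm apart, midway along the cover's depth (46 mm from its front and rear edges)
- knob_right (a point): centre of the right (-y) knob of the cover, the same as the left one
- seal: black rubber seal strip, 12 x 285 x 16 mm, in a holder across the far side of the well; the cover's front edge stops against it. Origin: nominal middle of the lower edge of its near face, 70 mm above the bench; +x as the cabinet's. The strip is set by hand in its slots: its face truly lies anywhere within 7 mm before or beyond this, so home (knob centres 46 mm before the true face) is found by feel
- catch_pivot (a point): pivot of the catch, on top of the left rail, 95 mm above the bench. The catch is a flat steel bar 12 mm wide, reaching 66 mm from the pivot, its top 100 mm above the bench
- catch_pin (a point): upright steel pin on the catch bar, by which it is pushed, 40 mm from the pivot: diameter 10 mm, from 100 to 125 mm above the bench, this point half-way up its free length
- catch (a joint): angle of the catch (rad): 0 parked along the left rail, bar pointing to the cabinet's -x; grows anticlockwise seen from above, swinging the bar inwards; 1.57 (its stop): across the track, pointing to -y, behind the left knob. Stays where left; takes about 1.5 N at the pin. The left knob is in its way unless the cover is home

How it is judged:
By the outcome, as a careful person would: the job done as asked, in the order asked, and still so for the second after the job is handed in, with the robot touching nothing.
It also fails if it takes over 72 s, if anything falls off the work surface, if the arm or the gripper's body presses on something with over 40 N, if the wrist force passes 120 N, or if a joint passes its speed limit or range.

## Working session

There is one attempt and no reset: what is moved stays moved. The work goes in short steps, Python scripts to look and compute and a tool call to move; the robot and the scene stay as the last step left them, time stands still between calls to the robot, and variables do not carry over. Pictures are saved under pics/ and viewed, and the job is handed in when it is done.

Besides the shell and the picture viewer there is one more tool, called after "Emit:" by a JSON object that holds its "op" and its "data", one argument or row to a line. move_arm: Moves the arm, as the interface text tells. Its arguments: {"type":"object","properties":{"rows":{"type":"string"}},"required":["rows"]}

```bash
ls; mkdir -p pics
python3 - <<'E'
from bench import ctrl
import cv2
o=ctrl.get_obs()
print({k:(v if not hasattr(v,'round') else v.round(3)) for k,v in o.items()}, ctrl.pinch_z)
for n in ["scene","top","wrist"]:
    c=ctrl.camera(n); cv2.imwrite(f"pics/{n}0.png",c["color"]); print(n,c["fx"],c["fy"],c["cx"],c["cy"],c["rvec"],c["tvec"])
    for q in ["case","cover","knob_left","knob_right","seal","catch_pivot","catch_pin"]:
        print(q,[(round(d["confidence"],2),[round(float(x),1) for x in d["bbox"]]) for d in ctrl.look_for(n,q)[:3]])
E
```

```text
pics
{'time_s': 0.0, 'q': array([ 1.121,  0.182,  1.608,  0.   ,  1.354, -0.206]), 'dq': array([-0.001, -0.   , -0.001, -0.   , -0.001, -0.001]), 'joint_efforts': array([-2.0000e-03, -4.4488e+01, -3.5134e+01, -0.0000e+00,  9.0000e-03,
       -0.0000e+00]), 'eef_pos': array([0.139, 0.558, 0.303]), 'eef_rot': array([ 0.   ,  0.788,  0.616, -0.001]), 'wrist_force': array([ 0.717,  0.581, -0.183]), 'torque': array([ 0.011,  0.05 , -0.002]), 'opening': 0.9983699099349456} 0.0539
scene 499.1159280071614 499.1159280071614 252.4039050136957 191.17912779016294 [ 1.51418069  2.2280436  -0.71473375] [ 0.16658946 -0.38005474  1.36875371]
case [(0.94, [152.0, 131.9, 372.6, 313.3])]
cover [(0.62, [202.9, 142.1, 347.5, 226.6])]
knob_left [(0.67, [209.2, 142.6, 342.6, 224.5])]
knob_right [(0.86, [201.3, 142.0, 341.9, 226.1])]
seal [(0.8, [178.0, 199.2, 314.7, 270.1])]
catch_pivot [(0.67, [153.5, 131.6, 370.3, 308.3])]
catch_pin [(0.65, [339.6, 193.0, 352.2, 230.6])]
top 348.53099623598575 348.53099623598575 252.79337393380905 185.04703753764676 [ 2.11777757 -2.10526488  0.14578037] [0.06669897 0.59519259 0.64928223]
case [(0.7, [157.3, 127.6, 352.3, 286.1])]
cover [(0.58, [180.6, 197.2, 331.3, 260.0]), (0.39, [153.5, 127.9, 349.6, 289.8])]
knob_left [(0.76, [181.3, 194.5, 330.0, 261.7])]
knob_right [(0.56, [181.8, 198.5, 327.6, 261.6])]
seal [(0.92, [189.9, 150.0, 331.0, 170.0])]
catch_pivot [(0.97, [157.7, 129.5, 350.3, 288.3])]
catch_pin [(0.86, [160.7, 189.6, 176.3, 231.4])]
wrist 297.3186396354542 297.3186396354542 263.1815364791768 189.4095353787596 [-2.29941385 -1.79642522 -0.2440847 ] [-0.57501446 -0.03432486  0.37946514]
case [(0.93, [85.7, 350.1, 137.3, 384.0])]
cover [(0.21, [88.2, 350.4, 139.6, 384.0])]
knob_left []
knob_right []
seal []
catch_pivot [(0.76, [85.2, 350.2, 135.0, 384.0])]
catch_pin []
```

Run:
```python
import cv2
a=cv2.imread("pics/top0.png")[110:310,130:390]; cv2.imwrite("pics/topz.png",cv2.resize(a,None,fx=3,fy=3,interpolation=cv2.INTER_CUBIC))
a=cv2.imread("pics/scene0.png")[110:330,130:390]; cv2.imwrite("pics/scenez.png",cv2.resize(a,None,fx=2.7,fy=2.7,interpolation=cv2.INTER_CUBIC))
```

```text
(no output)
```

View pics/topz.png

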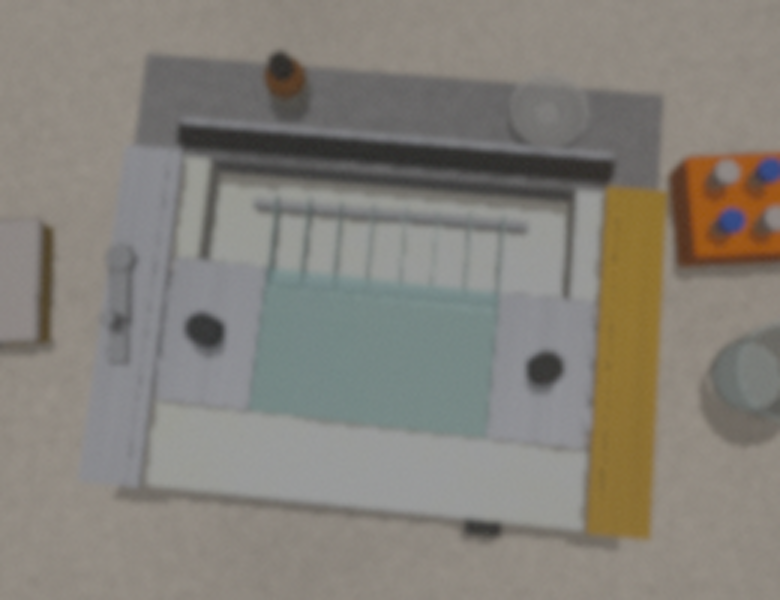

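View pics/scenez.png

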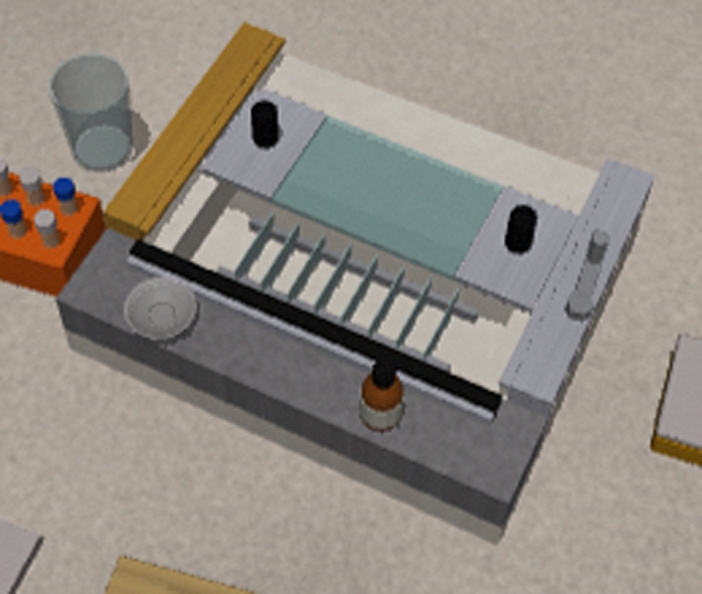

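View pics/scene0.png

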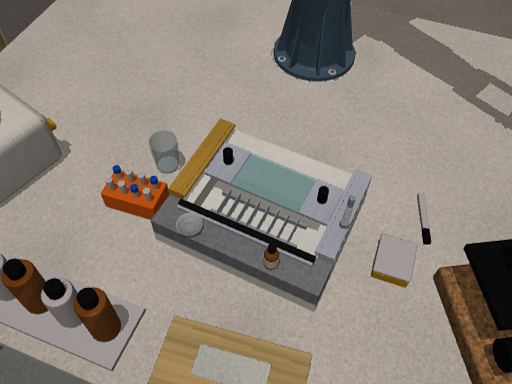

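```bash
cat > h.py <<'E'
import numpy as np, cv2
from bench import ctrl
def cam(n):
    c=ctrl.camera(n); return c
def ray(c,uv):
    R=cv2.Rodrigues(np.array(c["rvec"]))[0]; t=np.array(c["tvec"]).ravel()
    d=R.T@np.array([(uv[0]-c["cx"])/c["fx"],(uv[1]-c["cy"])/c["fy"],1]); return -R.T@t,d
def atz(c,uv,z):
    o,d=ray(c,uv); return (o+d*(z-o[2])/d[2])
def proj(c,P):
    K=np.array([[c["fx"],0,c["cx"]],[0,c["fy"],c["cy"]],[0,0,1.]])
    return cv2.projectPoints(np.array(P,float).reshape(-1,1,3),np.array(c["rvec"]),np.array(c["tvec"]),K,None)[0].reshape(-1,2)
def blobs(c,box,thr=70):
    x0,y0,x1,y1=box; g=c["color"].max(2)[y0:y1,x0:x1]; m=(g<thr).astype(np.uint8)
    n,l,s,ce=cv2.connectedComponentsWithStats(m); 
    return [(s[i,4],s[i,:4].tolist(),(ce[i]+[x0,y0]).round(2)) for i in range(1,n) if s[i,4]>15]
E
python3 - <<'E'
from h import *
t=cam("top"); s=cam("scene")
print("campos",ray(t,(0,0))[0],ray(s,(0,0))[0])
for c,bx in ((t,[(185,205,212,232),(298,220,322,245)]),(s,[(315,180,332,206),(220,144,236,168)])):
    for b in bx:
        for k in blobs(c,b): print(k,atz(c,k[2],0.1).round(4))
Z=lambda X,Y:(130+X/3,110+Y/3); W=lambda X,Y:(130+X/2.7,110+Y/2.7)
print("pivot",atz(t,Z(119,257),.1),atz(s,W(581,303),.1))
print("bar tip",atz(t,Z(118,362),.1),"pin",atz(t,Z(117,320),.112),atz(s,W(597,246),.112))
print("rail L corners far-out,far-in,near-out",*[atz(t,Z(*p),.089).round(4) for p in((127,147),(182,150),(81,484),(140,487))])
print("rail scene",*[atz(s,W(*p),.089).round(4) for p in((552,402),(502,385),(652,180),(612,162))])
print("rail R top far-in,far-out,near-out,near-in",*[atz(t,Z(*p),.089).round(4) for p in((607,188),(666,190),(650,538),(588,532))])
E
```

```text
campos [0.47157179 0.04287305 0.74568918] [1.09636213 0.2448246  0.88528603]
(np.int32(81), [8, 11, 11, 9], array([197.89, 219.91])) [0.5204 0.1701 0.1   ]
(np.int32(70), [9, 9, 10, 9], array([311.11, 232.66])) [ 0.4985 -0.039   0.1   ]
(np.int32(164), [2, 6, 12, 18], array([322.46, 194.55])) [0.523  0.1714 0.1   ]
(np.int32(152), [3, 3, 10, 18], array([227.61, 155.67])) [ 0.5012 -0.0373  0.1   ]
pivot [0.56579141 0.2254605  0.1       ] [0.56811319 0.22905608 0.1       ]
bar tip [0.50014033 0.22269955 0.1       ] pin [0.52510212 0.22129481 0.112     ] [0.52632655 0.2272575  0.112     ]
rail L corners far-out,far-in,near-out [0.64  0.227 0.089] [0.6379 0.1908 0.089 ] [0.4257 0.245  0.089 ] [0.4243 0.2081 0.089 ]
rail scene [0.6434 0.2315 0.089 ] [0.6434 0.1967 0.089 ] [0.4358 0.2495 0.089 ] [0.4302 0.2174 0.089 ]
rail R top far-in,far-out,near-out,near-in [ 0.6129 -0.083   0.089 ] [ 0.6117 -0.1202  0.089 ] [ 0.3982 -0.1021  0.089 ] [ 0.4012 -0.0652  0.089 ]
```

Emit:
{"op": "move_arm", "data": {
  "rows": "0 0 0 0 0 -4.5 0;0 0 0 0 0 -4.6 0;-3.8 2.4 0 0 0 0 0;-3.8 2.4 0 0 0 0 0;-3.8 2.4 0 0 0 0 0;-3.8 2.4 0 0 0 0 0;-3.8 2.4 0 0 0 0 0;-3.8 2.4 0 0 0 0 0;-3.8 2.4 0 0 0 0 0;-3.8 2.4 0 0 0 0 0;-3.8 2.4 0 0 0 0 0;-3.8 2.4 0 0 0 0 0;-3.8 2.4 0 0 0 0 0;-3.8 2.4 0 0 0 0 0;-3.8 2.4 0 0 0 0 0;-3.8 2.4 0 0 0 0 0;0 0 0 0 0 0 0"
}}

```text
time_s: 3.0
eef_pos: [0.4303, -0.0049, 0.3043]
eef_rot: [0.001, 0.738, 0.674, -0.0]
wrist_force: [-0.4, -0.0, -0.2]
opening: -0.007
```

```bash
cat >> h.py <<'E'
YAW=np.deg2rad(-4.9); FX=np.array([np.cos(YAW),np.sin(YAW)]); FY=np.array([-np.sin(YAW),np.cos(YAW)])
def cf(p): p=np.asarray(p)[:2]; return np.array([p@FX,p@FY])*1000  # case-axes coords (mm), world origin
def st():
    o=ctrl.get_obs(); from scipy.spatial.transform import Rotation as Ro
    q=o["eef_rot"]; R=Ro.from_quat([q[1],q[2],q[3],q[0]]).as_matrix()
    print("t",round(o["time_s"],2),"pos",o["eef_pos"].round(4),"cf",cf(o["eef_pos"]).round(1),"toolx ang",np.rad2deg(np.arctan2(R[1,0],R[0,0])).round(2),"z",R[:,2].round(3),"F",o["wrist_force"].round(2),"open",round(o["opening"],3))
    return o
E
python3 - <<'E'
from h import *
st()
t=cam("top"); cv2.imwrite("pics/top1.png",t["color"])
Z=lambda X,Y:(130+X/3,110+Y/3); W=lambda X,Y:(130+X/2.7,110+Y/2.7)
for p in ((.522,.171),(.5,-.038)): print("knob",cf(p))
a,b=[atz(t,Z(*p),.086) for p in ((180,147),(612,180))]; print("seal near bottom?",cf(a),cf(b), np.rad2deg(np.arctan2(-(a-b)[0],(a-b)[1])))
a,b=[atz(t,Z(*p),.086) for p in ((180,123),(612,155))]; print("seal far top",cf(a),cf(b), np.rad2deg(np.arctan2(-(a-b)[0],(a-b)[1])))
s=cam("scene")
a,b=[atz(s,W(*p),.086) for p in ((500,400),(142,242))]; print("seal scene",cf(a),cf(b), np.rad2deg(np.arctan2(-(a-b)[0],(a-b)[1])))
for p in ((127,147),(182,150),(81,484),(140,487),(607,188),(666,190),(650,538),(588,532)): print(cf(atz(t,Z(*p),.089)))
print("pivot pin",cf((.567,.2273)),cf((.5257,.2243)))
E
```

```text
t 3.0 pos [ 0.4303 -0.0049  0.3043] cf [429.2  31.9] toolx ang 84.81 z [ 0.002 -0.002 -1.   ] F [-0.44 -0.01 -0.16] open -0.007
knob [505.48595076 214.96267953]
knob [501.41849117   4.84734031]
seal near bottom? [621.90272494 246.86626266] [623.9989465  -33.75485999] -4.472012208887543
seal far top [638.02757245 248.91956771] [640.4448112  -32.86204583] -4.40850525959103
seal scene [633.69469649 253.72767364] [630.31002113 -26.21865407] -5.5926976549809435
[618.23060602 280.87142796]
[619.30928507 244.55883019]
[403.19991068 280.43643021]
[404.98863317 243.60544174]
[617.79862832 -30.36036501]
[619.71882763 -67.47291089]
[405.50389417 -67.68765572]
[405.32655212 -30.71209819]
pivot pin [545.51251631 274.90068124] [504.61970635 268.38392643]
```

Emit:
{"op": "move_arm", "data": {
  "rows": "-1.3 1.0 3.5 0 0 0 0;-1.4 1.0 3.5 0 0 0 0;0 1.0 3.5 0 0 0 0;0 0 2 0 0 0 0;0 0 1.4 0 0 0 0;0 0 0 0 0 0 0"
}}

```text
time_s: 3.7
eef_pos: [0.4541, -0.0281, 0.163]
eef_rot: [-0.002, 0.736, 0.677, -0.001]
wrist_force: [-0.7, 0.5, 1.1]
opening: 0.002
```

Run:
```python
from h import *
st()
s=cam("scene"); cv2.imwrite("pics/s2.png",cv2.resize(s["color"][110:330,130:390],None,fx=2.7,fy=2.7,interpolation=cv2.INTER_CUBIC))
```

```text
t 3.7 pos [ 0.4541 -0.0281  0.163 ] cf [454.9  10.8] toolx ang 85.24 z [-0.005  0.002 -1.   ] F [-0.68  0.49  1.13] open 0.002
```

View pics/s2.png

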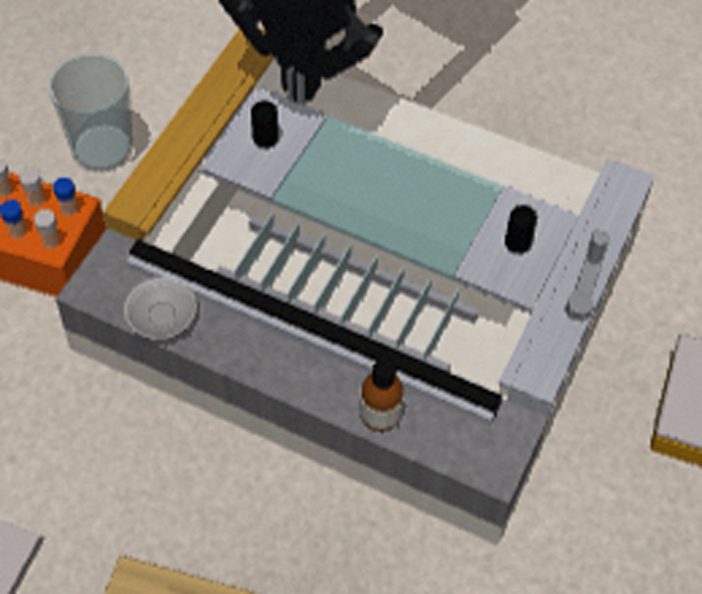

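Emit:
{"op": "move_arm", "data": {
  "rows": "-0.5 1.0 -0.3 0 0 0 0;0 0.8 0 0 0 0 0;0 0.3 0 0 0 0 0;0 0.3 0 0 0 0 0;0 0.3 0 0 0 0 0"
}}

```text
time_s: 4.25
eef_pos: [0.482, -0.0373, 0.1679]
eef_rot: [-0.001, 0.736, 0.676, -0.001]
wrist_force: [-4.9, -0.3, 3.2]
opening: 0.0
```

```bash
cat >> h.py <<'E'
def knobs(xpred=None, save=None, show=True):
    """track knobs by template: project predicted circle, threshold dark blobs near rail-line"""
    out={}
    for n in ("top","scene"):
        c=cam(n)
        if save: cv2.imwrite(f"pics/{save}_{n}.png",c["color"])
        for k,y in (("L",215.),("R",5.)):
            best=None
            x0=xpred[k] if xpred else 500
            w=(x0*FX+y*FY)/1000; u,v=proj(c,[[w[0],w[1],.1]])[0]
            b=[int(u-14),int(v-16),int(u+15),int(v+17)]
            bl=blobs(c,b)
            out[n+k]=[(int(q[0]),q[1],cf(atz(c,q[2],.1)).round(1).tolist()) for q in bl]
    if show:
        for k,v in out.items(): print(k,v)
    return out
E
python3 - <<'E'
from h import *
st(); knobs(save="k3")
E
```

```text
t 4.25 pos [ 0.482  -0.0373  0.1679] cf [483.4   4. ] toolx ang 85.14 z [-0.002  0.    -1.   ] F [-4.88 -0.34  3.2 ] open 0.0
topL [(60, [11, 11, 10, 8], [505.0, 213.4])]
topR []
sceneL [(161, [8, 10, 12, 18], [507.4, 215.3])]
sceneR [(358, [9, 0, 20, 28], [485.0, 1.8])]
```

Emit:
{"op": "move_arm", "data": {
  "rows": "0 0.2 0 0 0 0 0;0 0.2 0 0 0 0 0;0 0.2 0 0 0 0 0;0 0 0 0 0 0 0"
}}

```text
time_s: 4.75
eef_pos: [0.4885, -0.0379, 0.1679]
eef_rot: [0.0, 0.737, 0.676, -0.0]
wrist_force: [-1.5, -0.6, 0.4]
opening: -0.002
```

Run:
```python
from h import *
st(); knobs(save="k4")
a=cv2.imread("pics/k4_top.png")[110:310,130:390]; cv2.imwrite("pics/k4z.png",cv2.resize(a,None,fx=3,fy=3,interpolation=cv2.INTER_CUBIC))
```

```text
t 4.75 pos [ 0.4885 -0.0379  0.1679] cf [490.   4.] toolx ang 85.13 z [ 0. -0. -1.] F [-1.48 -0.58  0.42] open -0.002
topL [(56, [11, 10, 9, 8], [506.5, 213.8])]
topR []
sceneL [(161, [8, 11, 12, 18], [508.7, 215.6])]
sceneR [(425, [1, 0, 28, 30], [486.9, 0.7])]
```

View pics/k4z.png

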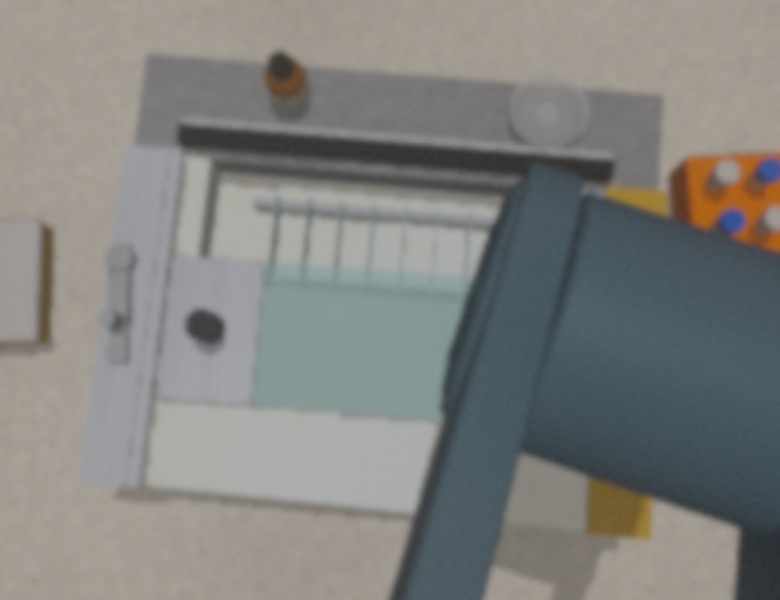

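Emit:
{"op": "move_arm", "data": {
  "rows": "0 -1 0 0 0 0 0;0 -1.5 0 0 0 0 0;4.3 0 0 0 0 0 0;4.3 0 0 0 0 0 0;4.3 0 0 0 0 0 0;4.3 0 0 0 0 0 0;3.8 0 0 0 0 0 0;0 0 0 0 0 0 0"
}}

```text
time_s: 5.65
eef_pos: [0.4809, 0.1774, 0.1682]
eef_rot: [-0.0, 0.735, 0.678, 0.001]
wrist_force: [0.8, -0.2, 0.2]
opening: 0.003
```

Run:
```python
from h import *
st(); knobs(save="k5")
```

```text
t 5.65 pos [0.4809 0.1774 0.1682] cf [464.  217.8] toolx ang 85.39 z [ 0.001  0.002 -1.   ] F [ 0.84 -0.22  0.24] open 0.003
topL [(518, [0, 0, 26, 33], [498.4, 226.4])]
topR [(59, [11, 7, 9, 9], [510.5, 4.5])]
sceneL [(16, [16, 0, 4, 6], [465.4, 207.2]), (22, [20, 0, 4, 9], [466.1, 216.1]), (29, [25, 0, 4, 8], [460.9, 225.2]), (161, [8, 11, 12, 18], [508.5, 215.5])]
sceneR [(153, [8, 13, 10, 17], [512.6, 6.0])]
```

Emit:
{"op": "move_arm", "data": {
  "rows": "-0.2 1.0 0 0 0 0 0;0 0.8 0 0 0 0 0;0 0.3 0 0 0 0 0;0 0.3 0 0 0 0 0;0 0.3 0 0 0 0 0;0 0.3 0 0 0 0 0;0 0.2 0 0 0 0 0;0 0 0 0 0 0 0"
}}

```text
time_s: 6.55
eef_pos: [0.5131, 0.1686, 0.1677]
eef_rot: [-0.0, 0.737, 0.676, -0.0]
wrist_force: [-1.4, 1.0, 1.1]
opening: 0.001
```

Run:
```python
from h import *
st(); knobs({"L":515,"R":511},save="k6")
```

```text
t 6.55 pos [0.5131 0.1686 0.1677] cf [496.8 211.8] toolx ang 85.09 z [-0.001  0.    -1.   ] F [-1.41  0.99  1.12] open 0.001
topL [(219, [0, 0, 11, 33], [508.9, 234.1]), (444, [10, 0, 19, 33], [515.5, 207.1])]
topR [(48, [11, 12, 9, 8], [512.2, 5.0])]
sceneL [(339, [9, 0, 20, 28], [501.7, 214.5])]
sceneR [(149, [10, 10, 10, 17], [514.9, 6.7])]
```

Emit:
{"op": "move_arm", "data": {
  "rows": "0 -1 0 0 0 0 0;0 -1 0 0 0 0 0;-4.3 0 0 0 0 0 0;-4.3 0 0 0 0 0 0;-4.3 0 0 0 0 0 0;-4.3 0 0 0 0 0 0;-3.4 0 0 0 0 0 0;0 0 0 0 0 0 0;0 1.1 0 0 0 0 0;0 0.3 0 0 0 0 0;0 0.3 0 0 0 0 0;0 0.3 0 0 0 0 0;0 0.3 0 0 0 0 0;0 0.3 0 0 0 0 0;0 0 0 0 0 0 0"
}}

```text
time_s: 8.15
eef_pos: [0.5018, -0.0359, 0.1677]
eef_rot: [-0.0, 0.736, 0.677, -0.0]
wrist_force: [-0.5, -0.5, -0.3]
opening: -0.001
```

Run:
```python
from h import *
st(); knobs({"L":518,"R":524},save="k7")
```

```text
t 8.15 pos [ 0.5018 -0.0359  0.1677] cf [503.    7.1] toolx ang 85.23 z [-0.  0. -1.] F [-0.51 -0.46 -0.26] open -0.001
topL [(61, [10, 12, 10, 8], [519.6, 215.0])]
topR []
sceneL [(163, [9, 10, 12, 18], [521.8, 216.8])]
sceneR [(331, [10, 0, 19, 27], [507.5, 4.8])]
```

Emit:
{"op": "move_arm", "data": {
  "rows": "0 -1 0 0 0 0 0;0 -1 0 0 0 0 0;4.3 0 0 0 0 0 0;4.3 0 0 0 0 0 0;4.3 0 0 0 0 0 0;4.3 0 0 0 0 0 0;3.6 0 0 0 0 0 0;0 0 0 0 0 0 0;0 1.1 0 0 0 0 0;0 0.3 0 0 0 0 0;0 0.3 0 0 0 0 0;0 0.3 0 0 0 0 0;0 0.3 0 0 0 0 0;0 0.3 0 0 0 0 0;0 0 0 0 0 0 0"
}}

```text
time_s: 9.75
eef_pos: [0.5254, 0.1689, 0.1678]
eef_rot: [-0.0, 0.737, 0.676, -0.0]
wrist_force: [-1.4, 0.7, 0.5]
opening: -0.003
```

Run:
```python
from h import *
st(); knobs({"L":530,"R":525},save="k8")
```

```text
t 9.75 pos [0.5254 0.1689 0.1678] cf [509.  213.2] toolx ang 85.04 z [-0.001  0.    -1.   ] F [-1.39  0.66  0.53] open -0.003
topL [(702, [0, 0, 29, 33], [526.1, 218.2])]
topR [(51, [10, 13, 9, 8], [525.5, 5.4])]
sceneL [(314, [10, 0, 19, 27], [516.6, 215.7])]
sceneR [(154, [10, 9, 10, 18], [527.5, 7.0])]
```

Emit:
{"op": "move_arm", "data": {
  "rows": "0 -1 0 0 0 0 0;0 -1 0 0 0 0 0;-4.3 0 0 0 0 0 0;-4.3 0 0 0 0 0 0;-4.3 0 0 0 0 0 0;-4.3 0 0 0 0 0 0;-3.5 0 0 0 0 0 0;0 0 0 0 0 0 0;0 1.1 0 0 0 0 0;0 0.3 0 0 0 0 0;0 0.3 0 0 0 0 0;0 0.3 0 0 0 0 0;0 0.3 0 0 0 0 0;0 0.3 0 0 0 0 0;0 0 0 0 0 0 0"
}}

```text
time_s: 11.35
eef_pos: [0.5138, -0.036, 0.1677]
eef_rot: [-0.0, 0.736, 0.677, -0.0]
wrist_force: [-1.1, -0.0, 0.2]
opening: 0.001
```

Run:
```python
from h import *
st(); knobs({"L":531,"R":536},save="k9")
```

```text
t 11.35 pos [ 0.5138 -0.036   0.1677] cf [515.   8.] toolx ang 85.23 z [-0.001  0.    -1.   ] F [-1.11 -0.05  0.18] open 0.001
topL [(62, [10, 12, 9, 9], [531.8, 215.1])]
topR []
sceneL [(164, [9, 10, 12, 18], [534.1, 216.8])]
sceneR [(329, [10, 0, 19, 27], [519.9, 5.5])]
```

Emit:
{"op": "move_arm", "data": {
  "rows": "0 -1 0 0 0 0 0;0 -1 0 0 0 0 0;4.3 0 0 0 0 0 0;4.3 0 0 0 0 0 0;4.3 0 0 0 0 0 0;4.3 0 0 0 0 0 0;3.6 0 0 0 0 0 0;0 0 0 0 0 0 0;0 1.2 0 0 0 0 0;0 0.3 0 0 0 0 0;0 0.3 0 0 0 0 0;0 0.3 0 0 0 0 0;0 0.3 0 0 0 0 0;0 0.3 0 0 0 0 0;0 0 0 0 0 0 0"
}}

```text
time_s: 12.95
eef_pos: [0.5385, 0.1687, 0.1678]
eef_rot: [-0.0, 0.737, 0.676, -0.0]
wrist_force: [-0.8, 0.5, -0.3]
opening: -0.001
```

Run:
```python
from h import *
st(); knobs({"L":543,"R":537},save="k10")
```

```text
t 12.95 pos [0.5385 0.1687 0.1678] cf [522.1 214.1] toolx ang 85.04 z [-0.  0. -1.] F [-0.84  0.48 -0.3 ] open -0.001
topL [(729, [0, 0, 29, 33], [538.9, 218.7])]
topR [(51, [11, 12, 9, 9], [537.4, 5.4])]
sceneL [(322, [9, 0, 20, 27], [529.4, 216.0])]
sceneR [(153, [10, 9, 10, 18], [539.8, 7.1])]
```

Emit:
{"op": "move_arm", "data": {
  "rows": "0 -1 0 0 0 0 0;0 -1 0 0 0 0 0;-4.3 0 0 0 0 0 0;-4.3 0 0 0 0 0 0;-4.3 0 0 0 0 0 0;-4.3 0 0 0 0 0 0;-3.6 0 0 0 0 0 0;0 0 0 0 0 0 0;0 1.1 0 0 0 0 0;0 0.3 0 0 0 0 0;0 0.3 0 0 0 0 0;0 0.3 0 0 0 0 0;0 0.3 0 0 0 0 0;0 0.3 0 0 0 0 0;0 0 0 0 0 0 0"
}}

```text
time_s: 14.55
eef_pos: [0.5268, -0.037, 0.1677]
eef_rot: [-0.0, 0.736, 0.677, -0.0]
wrist_force: [-0.2, -1.0, 0.2]
opening: 0.002
```

Run:
```python
from h import *
st(); knobs({"L":544,"R":549},save="k11")
```

```text
t 14.55 pos [ 0.5268 -0.037   0.1677] cf [528.    8.1] toolx ang 85.23 z [-0.  0. -1.] F [-0.24 -0.98  0.22] open 0.002
topL [(62, [10, 12, 10, 9], [544.7, 215.2])]
topR [(68, [1, 28, 22, 5], [521.3, 11.3])]
sceneL [(167, [10, 10, 12, 18], [547.1, 217.2])]
sceneR [(325, [10, 0, 19, 27], [533.6, 5.9])]
```

Emit:
{"op": "move_arm", "data": {
  "rows": "0 -1 0 0 0 0 0;0 -1 0 0 0 0 0;4.3 0 0 0 0 0 0;4.3 0 0 0 0 0 0;4.3 0 0 0 0 0 0;4.3 0 0 0 0 0 0;3.6 0 0 0 0 0 0;0 0 0 0 0 0 0;0 1.2 0 0 0 0 0;0 0.3 0 0 0 0 0;0 0.3 0 0 0 0 0;0 0.3 0 0 0 0 0;0 0.3 0 0 0 0 0;0 0.2 0 0 0 0 0;0 0 0 0 0 0 0"
}}

```text
time_s: 16.15
eef_pos: [0.5502, 0.1677, 0.1678]
eef_rot: [-0.0, 0.737, 0.676, -0.0]
wrist_force: [-1.7, 1.4, 1.1]
opening: 0.002
```

Run:
```python
from h import *
st(); knobs({"L":555,"R":550},save="k12")
```

```text
t 16.15 pos [0.5502 0.1677 0.1678] cf [533.9 214.1] toolx ang 85.04 z [-0.001  0.    -1.   ] F [-1.67  1.39  1.09] open 0.002
topL [(755, [0, 0, 29, 33], [552.3, 218.6])]
topR [(42, [10, 12, 8, 9], [550.0, 6.0])]
sceneL [(311, [10, 0, 19, 27], [541.9, 216.2])]
sceneR [(154, [10, 10, 11, 18], [552.6, 7.4])]
```

Emit:
{"op": "move_arm", "data": {
  "rows": "0 -1 0 0 0 0 0;0 -1 0 0 0 0 0;-4.3 0 0 0 0 0 0;-4.3 0 0 0 0 0 0;-4.3 0 0 0 0 0 0;-4.3 0 0 0 0 0 0;-3.6 0 0 0 0 0 0;0 0 0 0 0 0 0;0 1.2 0 0 0 0 0;0 0.3 0 0 0 0 0;0 0.3 0 0 0 0 0;0 0.3 0 0 0 0 0;0 0.2 0 0 0 0 0;0 0.2 0 0 0 0 0;0 0 0 0 0 0 0"
}}

```text
time_s: 17.75
eef_pos: [0.537, -0.0382, 0.1677]
eef_rot: [-0.0, 0.736, 0.677, -0.0]
wrist_force: [-3.2, 0.3, 1.0]
opening: 0.001
```

Run:
```python
from h import *
st(); knobs({"L":556,"R":560},save="k13")
t=cv2.imread("pics/k13_top.png"); cv2.imwrite("pics/k13z.png",cv2.resize(t[110:310,130:390],None,fx=3,fy=3,interpolation=cv2.INTER_CUBIC))
```

```text
t 17.75 pos [ 0.537  -0.0382  0.1677] cf [538.3   7.8] toolx ang 85.19 z [-0.001  0.    -1.   ] F [-3.24  0.28  1.01] open 0.001
topL [(57, [10, 12, 10, 9], [556.3, 215.7])]
topR [(184, [1, 22, 28, 11], [536.7, 5.4])]
sceneL [(164, [10, 10, 12, 17], [558.2, 217.5])]
sceneR [(318, [11, 0, 18, 26], [544.9, 5.9])]
```

View pics/k13z.png

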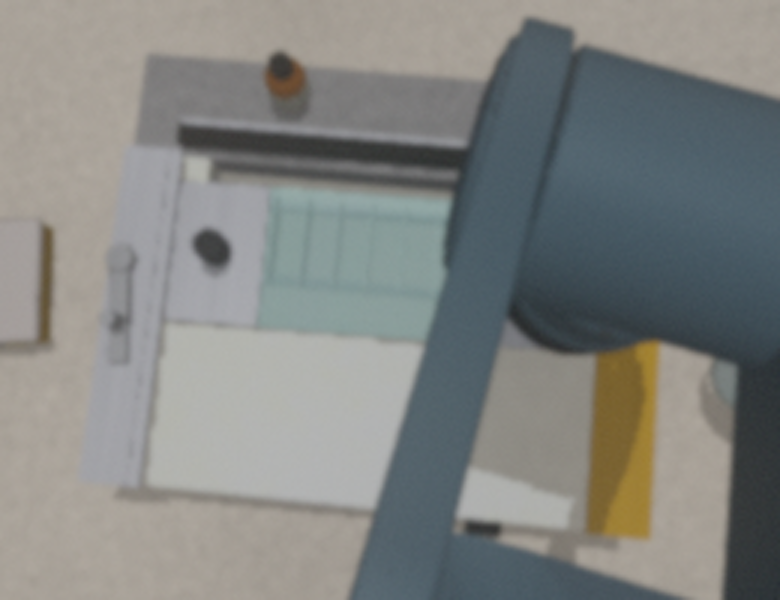

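Emit:
{"op": "move_arm", "data": {
  "rows": "0 -1 0 0 0 0 0;0 -1 0 0 0 0 0;4.3 0 0 0 0 0 0;4.3 0 0 0 0 0 0;4.3 0 0 0 0 0 0;4.3 0 0 0 0 0 0;3.6 0 0 0 0 0 0;0 0 0 0 0 0 0;0 1.3 0 0 0 0 0;0 0.3 0 0 0 0 0;0 0.3 0 0 0 0 0;0 0.3 0 0 0 0 0;0 0.2 0 0 0 0 0;0 0.2 0 0 0 0 0;0 0 0 0 0 0 0"
}}

```text
time_s: 19.35
eef_pos: [0.5606, 0.1673, 0.1678]
eef_rot: [-0.0, 0.737, 0.676, -0.0]
wrist_force: [-1.8, 0.8, 1.0]
opening: 0.002
```

Run:
```python
from h import *
st(); knobs({"L":566,"R":560},save="k14")
```

```text
t 19.35 pos [0.5606 0.1673 0.1678] cf [544.3 214.6] toolx ang 85.08 z [-0.001  0.    -1.   ] F [-1.75  0.79  0.99] open 0.002
topL [(777, [0, 0, 29, 33], [562.4, 218.3])]
topR [(39, [10, 12, 9, 9], [560.1, 6.3])]
sceneL [(318, [10, 0, 19, 27], [552.3, 216.5])]
sceneR [(154, [10, 10, 11, 17], [563.0, 7.7])]
```

Emit:
{"op": "move_arm", "data": {
  "rows": "0 -1 0 0 0 0 0;0 -1 0 0 0 0 0;-4.3 0 0 0 0 0 0;-4.3 0 0 0 0 0 0;-4.3 0 0 0 0 0 0;-4.3 0 0 0 0 0 0;-3.6 0 0 0 0 0 0;0 0 0 0 0 0 0;0 1.2 0 0 0 0 0;0 0.3 0 0 0 0 0;0 0.2 0 0 0 0 0;0 0.2 0 0 0 0 0;0 0.2 0 0 0 0 0;0 0.1 0 0 0 0 0;0 0.1 0 0 0 0 0;0 0 0 0 0 0 0"
}}

```text
time_s: 21.05
eef_pos: [0.5464, -0.0393, 0.1677]
eef_rot: [-0.0, 0.736, 0.677, 0.0]
wrist_force: [-3.5, 0.7, 0.9]
opening: -0.002
```

Run:
```python
from h import *
st(); knobs({"L":567,"R":570},save="k15")
t=cv2.imread("pics/k15_top.png"); cv2.imwrite("pics/k15z.png",cv2.resize(t[140:240,170:310],None,fx=5,fy=5,interpolation=cv2.INTER_CUBIC))
```

```text
t 21.05 pos [ 0.5464 -0.0393  0.1677] cf [547.7   7.5] toolx ang 85.16 z [-0.  0. -1.] F [-3.46  0.66  0.9 ] open -0.002
topL [(55, [10, 13, 9, 9], [566.3, 215.1])]
topR [(248, [2, 19, 27, 14], [551.4, 6.1])]
sceneL [(164, [10, 10, 12, 18], [568.5, 217.5])]
sceneR [(309, [10, 0, 19, 26], [555.1, 6.2])]
```

View pics/k15z.png

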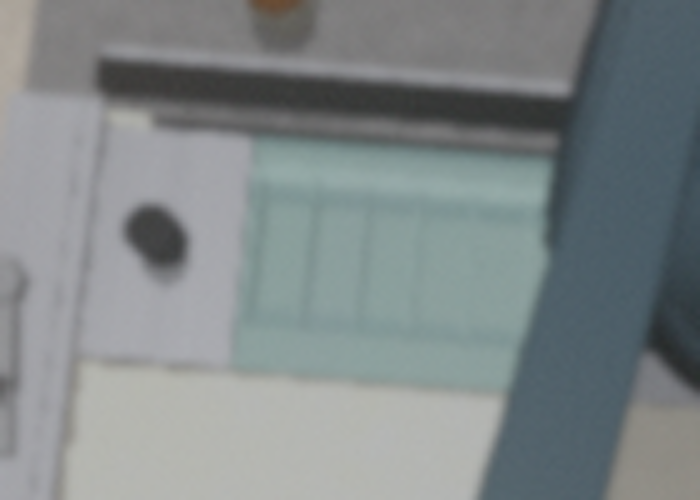

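Emit:
{"op": "move_arm", "data": {
  "rows": "0 -1 0 0 0 0 0;0 -1 0 0 0 0 0;4.3 0 0 0 0 0 0;4.3 0 0 0 0 0 0;4.3 0 0 0 0 0 0;4.3 0 0 0 0 0 0;3.6 0 0 0 0 0 0;0 0 0 0 0 0 0;0 1.4 0 0 0 0 0;0 0.3 0 0 0 0 0;0 0.2 0 0 0 0 0;0 0.2 0 0 0 0 0;0 0.2 0 0 0 0 0;0 0.1 0 0 0 0 0;0 0.1 0 0 0 0 0;0 0 0 0 0 0 0"
}}

```text
time_s: 22.75
eef_pos: [0.569, 0.1668, 0.1678]
eef_rot: [-0.0, 0.737, 0.676, -0.0]
wrist_force: [-2.8, 0.2, 2.4]
opening: -0.0
```

Run:
```python
from h import *
st(); knobs({"L":574,"R":570},save="k16")
```

```text
t 22.75 pos [0.569  0.1668 0.1678] cf [552.6 214.8] toolx ang 85.12 z [-0. -0. -1.] F [-2.76  0.21  2.38] open -0.0
topL [(787, [0, 0, 29, 33], [570.5, 219.0])]
topR [(17, [11, 17, 5, 5], [565.1, 8.9])]
sceneL [(325, [10, 0, 19, 27], [560.3, 216.6])]
sceneR [(156, [10, 9, 11, 17], [571.5, 7.7])]
```

Emit:
{"op": "move_arm", "data": {
  "rows": "0 -1 0 0 0 0 0;0 -1 0 0 0 0 0;-4.3 0 0 0 0 0 0;-4.3 0 0 0 0 0 0;-4.3 0 0 0 0 0 0;-4.3 0 0 0 0 0 0;-3.6 0 0 0 0 0 0;0 0 0 0 0 0 0;0 1.2 0 0 0 0 0;0 0.3 0 0 0 0 0;0 0.2 0 0 0 0 0;0 0.2 0 0 0 0 0;0 0.1 0 0 0 0 0;0 0.1 0 0 0 0 0;0 0.1 0 0 0 0 0;0 0.1 0 0 0 0 0"
}}

```text
time_s: 24.45
eef_pos: [0.5544, -0.0402, 0.1678]
eef_rot: [-0.0, 0.736, 0.676, -0.0]
wrist_force: [-3.4, -1.1, 0.8]
opening: 0.003
```

Run:
```python
from h import *
st(); knobs({"L":576,"R":577},save="k17")
```

```text
t 24.45 pos [ 0.5544 -0.0402  0.1678] cf [555.9   7.3] toolx ang 85.14 z [-0.  0. -1.] F [-3.4  -1.06  0.75] open 0.003
topL [(51, [10, 14, 9, 9], [574.4, 215.8])]
topR [(353, [0, 15, 29, 18], [561.2, 4.5])]
sceneL [(166, [10, 9, 12, 18], [576.7, 217.3])]
sceneR [(333, [10, 0, 19, 27], [562.2, 5.4])]
```

Emit:
{"op": "move_arm", "data": {
  "rows": "0 0.1 0 0 0 0 0;0 0.1 0 0 0 0 0"
}}

```text
time_s: 24.75
eef_pos: [0.5565, -0.0406, 0.1678]
eef_rot: [-0.0, 0.737, 0.676, -0.0]
wrist_force: [-2.3, -1.2, -0.4]
opening: -0.003
```

Emit:
{"op": "move_arm", "data": {
  "rows": "0 0.1 0 0 0 0 0;0 0.1 0 0 0 0 0"
}}

```text
time_s: 24.95
eef_pos: [0.5582, -0.0409, 0.1677]
eef_rot: [-0.0, 0.736, 0.676, -0.0]
wrist_force: [-6.1, -1.5, 3.1]
opening: -0.001
```

Emit:
{"op": "move_arm", "data": {
  "rows": "0 -1 0 0 0 0 0;0 -1 0 0 0 0 0;4.3 0 0 0 0 0 0;4.3 0 0 0 0 0 0;4.3 0 0 0 0 0 0;4.3 0 0 0 0 0 0;3.6 0 0 0 0 0 0;0 0 0 0 0 0 0;0 1.2 0 0 0 0 0;0 0.2 0 0 0 0 0;0 0.2 0 0 0 0 0;0 0.1 0 0 0 0 0;0 0.1 0 0 0 0 0;0 0.1 0 0 0 0 0;0 0.1 0 0 0 0 0"
}}

```text
time_s: 26.45
eef_pos: [0.5761, 0.1663, 0.1678]
eef_rot: [-0.0, 0.737, 0.676, -0.0]
wrist_force: [-4.5, 1.1, 2.1]
opening: -0.001
```

Run:
```python
from h import *
st(); knobs({"L":582,"R":581},save="k18")
```

```text
t 26.45 pos [0.5761 0.1663 0.1678] cf [559.8 214.9] toolx ang 85.11 z [-0. -0. -1.] F [-4.54  1.15  2.12] open -0.001
topL [(791, [0, 0, 29, 33], [579.9, 218.4])]
topR [(16, [10, 17, 6, 4], [575.5, 8.9])]
sceneL [(312, [10, 0, 19, 26], [569.1, 217.1])]
sceneR [(157, [11, 10, 11, 18], [582.7, 8.2])]
```

Emit:
{"op": "move_arm", "data": {
  "rows": "0 0.1 0 0 0 0 0;0 0.1 0 0 0 0 0"
}}

```text
time_s: 26.75
eef_pos: [0.5773, 0.1664, 0.1677]
eef_rot: [-0.001, 0.736, 0.676, -0.001]
wrist_force: [-8.9, 1.3, 6.1]
opening: 0.004
```

Emit:
{"op": "move_arm", "data": {
  "rows": "0 0.1 0 0 0 0 0;0 0.1 0 0 0 0 0"
}}

```text
time_s: 26.95
eef_pos: [0.5778, 0.1665, 0.1676]
eef_rot: [-0.002, 0.736, 0.677, -0.002]
wrist_force: [-15.2, 1.0, 12.1]
opening: -0.002
```

Run:
```python
from h import *
st()
s=cam("scene"); cv2.imwrite("pics/s19.png",cv2.resize(s["color"][110:330,130:390],None,fx=3,fy=2.7,interpolation=cv2.INTER_CUBIC))
t=cam("top"); cv2.imwrite("pics/t19.png",cv2.resize(t["color"][120:260,170:330],None,fx=4,fy=4,interpolation=cv2.INTER_CUBIC))
```

```text
t 26.95 pos [0.5778 0.1665 0.1676] cf [561.5 215.2] toolx ang 85.16 z [-0.006 -0.    -1.   ] F [-15.22   0.99  12.11] open -0.002
```

View pics/s19.png

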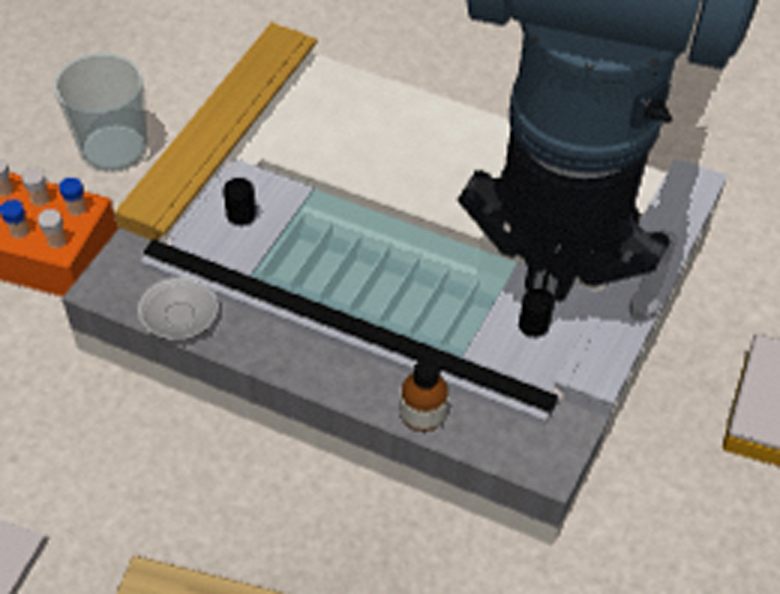

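View pics/t19.png

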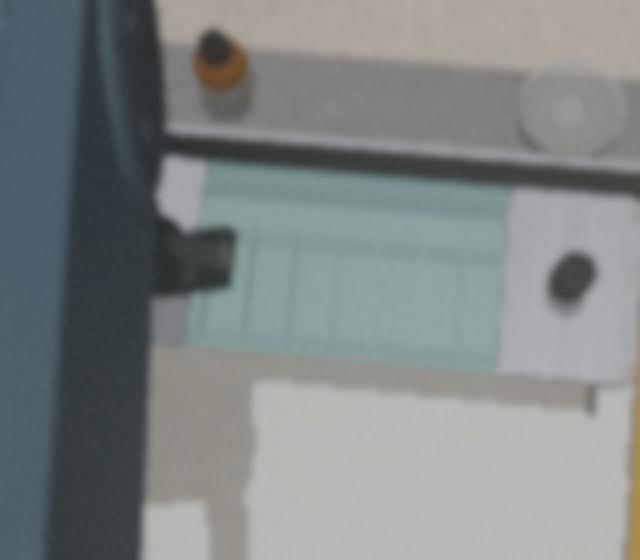

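Emit:
{"op": "move_arm", "data": {
  "rows": "0 -0.4 0 0 0 0 0;0 -1 0 0 0 0 0;0 -0.8 0 0 0 0 0;-4.3 0 0 0 0 0 0;-4.3 0 0 0 0 0 0;-4.3 0 0 0 0 0 0;-4.3 0 0 0 0 0 0;-3.6 0 0 0 0 0 0;0 0 0 0 0 0 0;0 1.3 0 0 0 0 0;0 0.2 0 0 0 0 0;0 0.1 0 0 0 0 0;0 0.1 0 0 0 0 0"
}}

```text
time_s: 28.35
eef_pos: [0.5571, -0.0399, 0.1677]
eef_rot: [-0.0, 0.736, 0.677, -0.0]
wrist_force: [-0.3, 0.4, -0.1]
opening: -0.006
```

Run:
```python
from h import *
st(); knobs({"L":582,"R":582},save="k20")
```

```text
t 28.35 pos [ 0.5571 -0.0399  0.1677] cf [558.5   7.9] toolx ang 85.19 z [-0.001  0.    -1.   ] F [-0.28  0.35 -0.11] open -0.006
topL [(41, [10, 14, 9, 8], [580.4, 215.1])]
topR [(257, [4, 14, 25, 19], [568.9, 0.0]), (93, [0, 20, 14, 13], [560.0, 21.7])]
sceneL [(167, [10, 9, 12, 18], [582.9, 217.7])]
sceneR [(311, [11, 0, 18, 27], [567.4, 6.6])]
```

Emit:
{"op": "move_arm", "data": {
  "rows": "0 0.1 0 0 0 0 0;0 0.1 0 0 0 0 0"
}}

```text
time_s: 28.65
eef_pos: [0.5589, -0.0405, 0.1677]
eef_rot: [-0.001, 0.736, 0.677, -0.001]
wrist_force: [-4.5, 0.3, 3.3]
opening: -0.0
```

Emit:
{"op": "move_arm", "data": {
  "rows": "0 0.1 0 0 0 0 0;0 0.1 0 0 0 0 0"
}}

```text
time_s: 28.85
eef_pos: [0.5595, -0.0406, 0.1676]
eef_rot: [-0.002, 0.736, 0.677, -0.002]
wrist_force: [-13.1, 1.5, 10.1]
opening: -0.001
```

Emit:
{"op": "move_arm", "data": {
  "rows": "0 0.05 0 0 0 0 0;0 0 0 0 0 0 0"
}}

```text
time_s: 29.05
eef_pos: [0.5596, -0.0406, 0.1676]
eef_rot: [-0.003, 0.736, 0.677, -0.002]
wrist_force: [-12.8, 0.6, 9.4]
opening: -0.0
```

Run:
```python
from h import *
st(); knobs({"L":582,"R":582})
```

```text
t 29.05 pos [ 0.5596 -0.0406  0.1676] cf [561.    7.3] toolx ang 85.16 z [-0.007  0.001 -1.   ] F [-12.77   0.61   9.42] open -0.0
topL [(20, [13, 17, 6, 5], [577.4, 211.8])]
topR [(287, [4, 11, 25, 22], [574.1, -1.2]), (128, [0, 17, 19, 16], [561.6, 18.6])]
sceneL [(166, [10, 9, 12, 18], [583.0, 217.7])]
sceneR [(326, [10, 0, 19, 27], [567.1, 6.0])]
```

Emit:
{"op": "move_arm", "data": {
  "rows": "0 0.05 -0.03 0 0 0 0;0 0 0 0 0 0 0"
}}

```text
time_s: 29.35
eef_pos: [0.5597, -0.0406, 0.1676]
eef_rot: [-0.003, 0.736, 0.677, -0.003]
wrist_force: [-14.2, 0.7, 9.6]
opening: 0.002
```

Emit:
{"op": "move_arm", "data": {
  "rows": "0 0.07 -0.06 0 0 0 0;0 0 0 0 0 0 0"
}}

```text
time_s: 29.55
eef_pos: [0.5599, -0.0406, 0.1678]
eef_rot: [-0.004, 0.736, 0.677, -0.003]
wrist_force: [-14.2, 0.5, 8.8]
opening: 0.003
```

Emit:
{"op": "move_arm", "data": {
  "rows": "0 0.07 -0.06 0 0 0 0;0 0 0 0 0 0 0;0 0 0 0 0 0 0"
}}

```text
time_s: 29.85
eef_pos: [0.5601, -0.0406, 0.1679]
eef_rot: [-0.004, 0.736, 0.677, -0.003]
wrist_force: [-15.7, -0.5, 6.7]
opening: 0.003
```

Emit:
{"op": "move_arm", "data": {
  "rows": "0 0.08 -0.05 0 0 0 0;0 0 0 0 0 0 0;0 0 0 0 0 0 0"
}}

```text
time_s: 30.15
eef_pos: [0.5604, -0.0407, 0.1682]
eef_rot: [-0.005, 0.736, 0.677, -0.004]
wrist_force: [-17.0, 0.1, 6.5]
opening: 0.0
```

Emit:
{"op": "move_arm", "data": {
  "rows": "0 -0.5 0 0 0 0 0;0 -1 0 0 0 0 0;0 -0.9 0 0 0 0 0;4.3 0 0 0 0 0 0;4.3 0 0 0 0 0 0;4.3 0 0 0 0 0 0;4.3 0 0 0 0 0 0;3.6 0 0 0 0 0 0;0 0 0 0 0 0 0"
}}

```text
time_s: 31.05
eef_pos: [0.558, 0.172, 0.1704]
eef_rot: [0.0, 0.735, 0.678, 0.001]
wrist_force: [0.4, 0.1, -0.3]
opening: -0.002
```

Run:
```python
from h import *
st(); knobs({"L":582,"R":582},save="k21")
t=cv2.imread("pics/k21_top.png"); cv2.imwrite("pics/t21.png",cv2.resize(t[120:260,190:350],None,fx=4,fy=4,interpolation=cv2.INTER_CUBIC))
```

```text
t 31.05 pos [0.558  0.172  0.1704] cf [541.3 219. ] toolx ang 85.39 z [ 0.002  0.001 -1.   ] F [ 0.43  0.07 -0.29] open -0.002
topL [(541, [0, 0, 29, 33], [577.5, 221.6])]
topR [(55, [10, 13, 8, 9], [580.9, 6.6])]
sceneL [(168, [10, 9, 12, 18], [582.9, 217.8])]
sceneR [(156, [11, 9, 11, 17], [582.6, 8.1])]
```

View pics/t21.png

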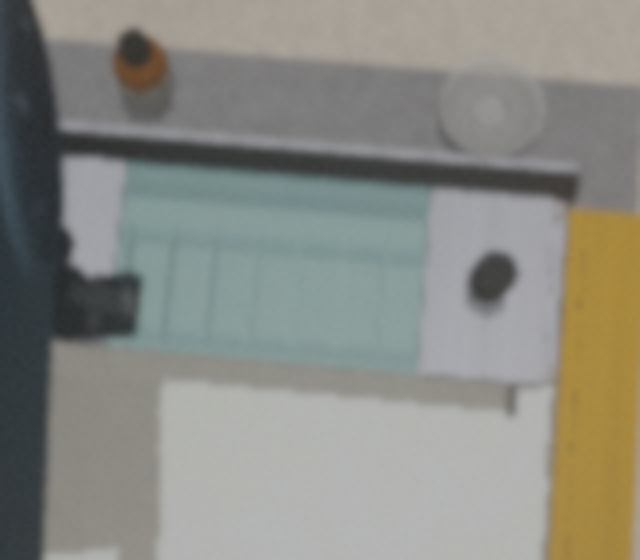

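Emit:
{"op": "move_arm", "data": {
  "rows": "-0.3 1.5 0.15 0 0 0 0;0 0.2 0 0 0 0 0;0 0.2 0 0 0 0 0;0 0.1 -0.03 0 0 0 0;0 0.1 -0.05 0 0 0 0;0 0.1 -0.05 0 0 0 0"
}}

```text
time_s: 31.75
eef_pos: [0.5774, 0.1623, 0.1685]
eef_rot: [-0.002, 0.737, 0.676, -0.003]
wrist_force: [-10.6, -3.2, 3.0]
opening: 0.001
```

Emit:
{"op": "move_arm", "data": {
  "rows": "0 0.1 -0.03 0 0 0 0;0 0.1 -0.03 0 0 0 0;0 0 0 0 0 0 0"
}}

```text
time_s: 32.05
eef_pos: [0.5779, 0.1623, 0.1686]
eef_rot: [-0.003, 0.736, 0.676, -0.004]
wrist_force: [-14.1, -2.4, 4.7]
opening: 0.003
```

Emit:
{"op": "move_arm", "data": {
  "rows": "0 0.1 -0.03 0 0 0 0;0 0.05 -0.02 0 0 0 0;0 0 0 0 0 0 0;0 0 0 0 0 0 0"
}}

```text
time_s: 32.45
eef_pos: [0.5784, 0.1623, 0.1687]
eef_rot: [-0.004, 0.736, 0.677, -0.005]
wrist_force: [-17.8, -2.1, 6.5]
opening: -0.001
```

Emit:
{"op": "move_arm", "data": {
  "rows": "0 -0.8 0 0 0 0 0;0 -1.2 0 0 0 0 0;0 -0.8 -1.2 0 0 0 0;0 0 -4 0 0 0 0;2.5 -1.2 0 0 0 0 0;3.5 -1.2 0 0 0 0 0;3.3 -1.2 0 0 0 0 0;0 0 0 0 0 0 0"
}}

```text
time_s: 33.25
eef_pos: [0.5263, 0.2641, 0.2232]
eef_rot: [-0.0, 0.735, 0.678, 0.001]
wrist_force: [-0.6, -0.9, 0.1]
opening: 0.001
```

Run:
```python
from h import *
st(); s=cam("scene"); t=cam("top")
cv2.imwrite("pics/sc22.png",cv2.resize(s["color"][160:250,290:400],None,fx=6,fy=6,interpolation=cv2.INTER_CUBIC))
t0=cv2.imread("pics/k20_top.png"); cv2.imwrite("pics/tc20.png",cv2.resize(t0[170:250,145:225],None,fx=7,fy=7,interpolation=cv2.INTER_CUBIC))
cv2.imwrite("pics/t22.png",t["color"])
```

```text
t 33.25 pos [0.5263 0.2641 0.2232] cf [501.9 308.1] toolx ang 85.32 z [ 0.001  0.002 -1.   ] F [-0.64 -0.9   0.12] open 0.001
```

View pics/sc22.png

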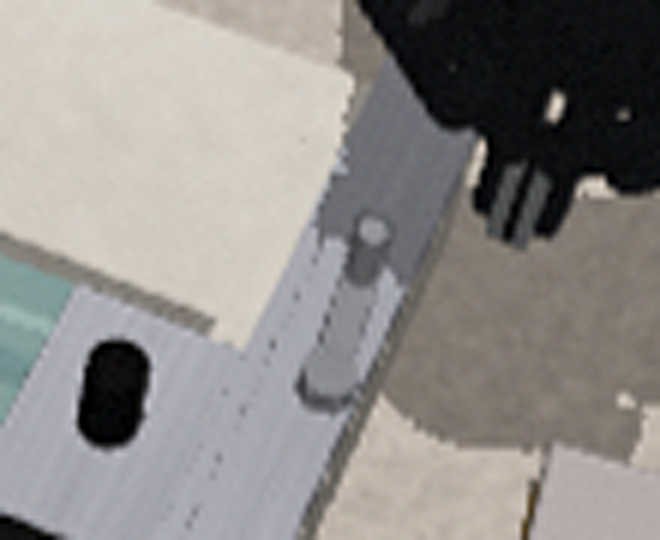

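View pics/tc20.png

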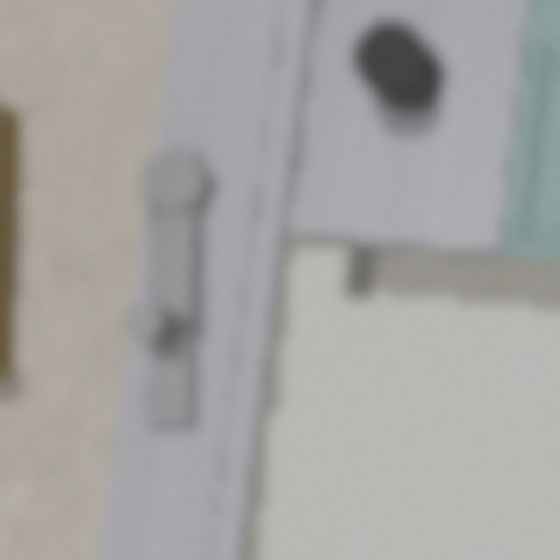

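Run:
```python
from h import *
s=cam("scene"); t=cam("top")
for n,c,uv,z in (("pintop s",s,(352.5,198.3),.125),("pinbase s",s,(350.3,205.8),.1),("piv s",s,(345.5,222.5),.1),("piv t",t,(170.7,195.7),.1),("pinbase t",t,(169.6,216.4),.1),("pintop t",t,(166.1,216.4),.125),("tip t",t,(145+172/7,170+430/7),.1)):
    print(n,cf(atz(c,uv,z)))
# tool tip check in scene
o=ctrl.get_obs(); p=o["eef_pos"]; print(proj(s,[[p[0],p[1],p[2]-.073]]))
```

```text
pintop s [507.30723329 272.64594582]
pinbase s [507.19557307 272.67040319]
piv s [546.78527735 277.4812784 ]
piv t [544.57811631 270.99136   ]
pinbase t [505.60006643 267.73137205]
pintop t [503.49312666 266.90938551]
tip t [477.93967899 263.96952574]
[[372.03888218 195.41861993]]
```

Run:
```python
from h import *
s=cam("scene"); print(ctrl.pinch_z)
im=cv2.resize(s["color"][160:230,330:410],None,fx=9,fy=9,interpolation=cv2.INTER_CUBIC)
o=ctrl.get_obs(); p=o["eef_pos"]
for d,col in ((.073,(0,0,255)),(.086,(0,255,0))):
    c0=cf(p)/1000
    for a,b in ((0,0),(.011,.0145),(.011,-.0145),(-.011,.0145),(-.011,-.0145)):
        w=(c0[0]+a)*FX+(c0[1]+b)*FY
        u=proj(s,[[w[0],w[1],p[2]-d]])[0]; cv2.circle(im,tuple(int(v) for v in ((u-[330,160]+.5)*9)),3,col,-1)
cv2.imwrite("pics/tip.png",im)
```

```text
0.0539
```

View pics/tip.png

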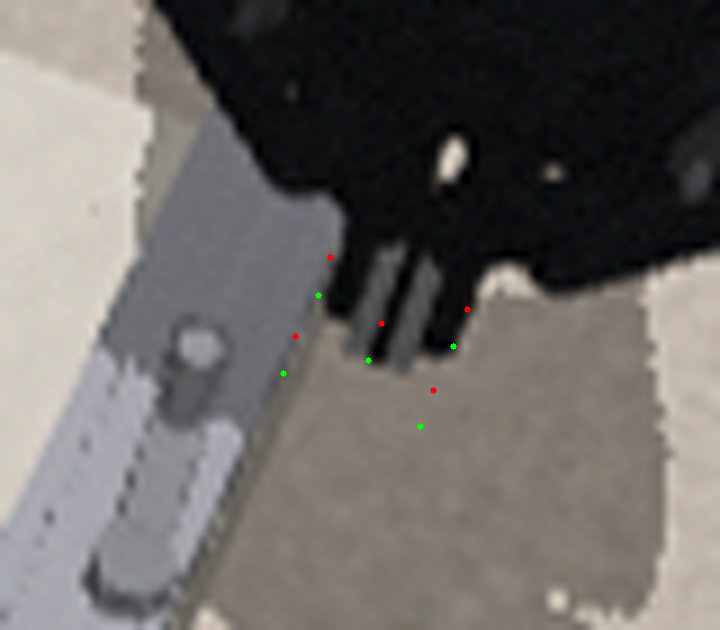

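Emit:
{"op": "move_arm", "data": {
  "rows": "0 0.2 2.5 0 0 0 0;0 0.2 1.5 0 0 0 0;-0.8 0 0.2 0 0 0 0;-0.4 0 0 0 0 0 0;-0.3 0 0 0 0 0 0;-0.3 0 0 0 0 0 0;-0.3 0 0 0 0 0 0;-0.3 0.1 0 0 0 0 0"
}}

```text
time_s: 34.3
eef_pos: [0.5308, 0.2367, 0.1815]
eef_rot: [0.0, 0.736, 0.676, 0.001]
wrist_force: [0.0, 1.3, 1.6]
opening: 0.0
```

```bash
cat > v.py <<'E'
import sys
from h import *
st(); s=cam("scene"); cv2.imwrite(f"pics/v{sys.argv[1]}.png",cv2.resize(s["color"][160:250,290:400],None,fx=6,fy=6,interpolation=cv2.INTER_CUBIC))
E
python3 v.py 1
```

```text
t 34.3 pos [0.5308 0.2367 0.1815] cf [508.7 281.2] toolx ang 85.14 z [ 0.001  0.001 -1.   ] F [0.   1.3  1.61] open 0.0
```

View pics/v1.png

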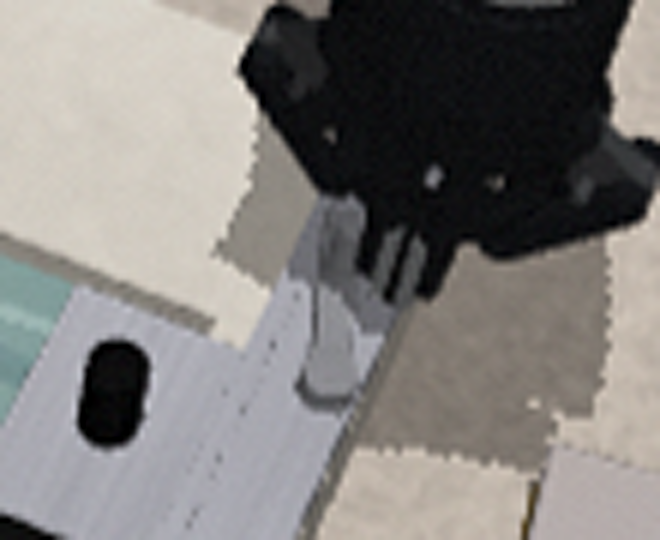

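Emit:
{"op": "move_arm", "data": {
  "rows": "-0.4 0.1 0 0 0 0 0;-0.4 0.1 0 0 0 0 0;-0.4 0.2 0 0 0 0 0;-0.4 0.2 0 0 0 0 0;-0.3 0.2 0 0 0 0 0;-0.3 0.2 0 0 0 0 0;0 0 0 0 0 0 0"
}}

```text
time_s: 35.05
eef_pos: [0.5399, 0.214, 0.1812]
eef_rot: [0.0, 0.737, 0.676, 0.001]
wrist_force: [4.3, 5.7, 0.8]
opening: -0.003
```

```bash
python3 v.py 2
```

```text
t 35.05 pos [0.5399 0.214  0.1812] cf [519.7 259.3] toolx ang 85.1 z [ 0.003  0.001 -1.   ] F [4.32 5.66 0.81] open -0.003
```

View pics/v2.png

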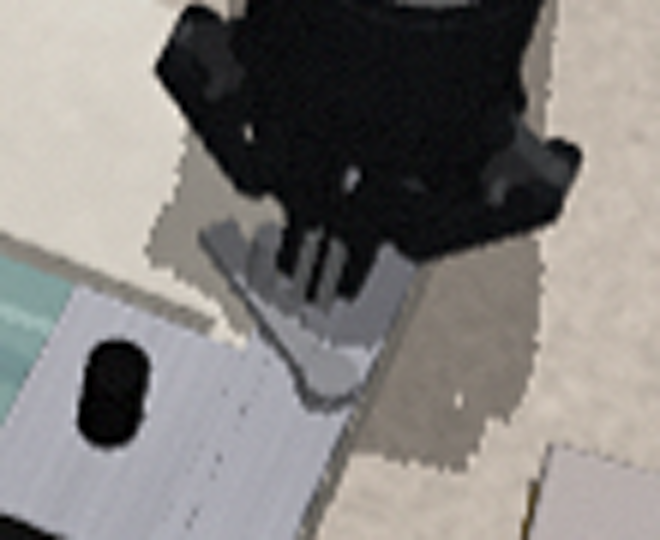

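Emit:
{"op": "move_arm", "data": {
  "rows": "0.8 -0.3 0 0 0 0 0;0.2 -2 0 0 0 0 0;0 -1.7 0 0 0 0 0;-2 0 0 0 0 0 0;-1.3 0 0 0 0 0 0;0 1.5 0 0 0 0 0;0 0.7 0 0 0 0 0;0 0.3 0 0 0 0 0;0 0.4 0 0 0 0 0;0 0.4 0 0 0 0 0;0 0.4 0 0 0 0 0;0 0 0 0 0 0 0"
}}

```text
time_s: 36.3
eef_pos: [0.5337, 0.1912, 0.1803]
eef_rot: [-0.0, 0.737, 0.676, -0.0]
wrist_force: [-2.0, -1.7, -0.5]
opening: 0.002
```

```bash
python3 v.py 3
```

```text
t 36.3 pos [0.5337 0.1912 0.1803] cf [515.4 236. ] toolx ang 85.13 z [-0.001 -0.    -1.   ] F [-2.04 -1.67 -0.48] open 0.002
```

View pics/v3.png

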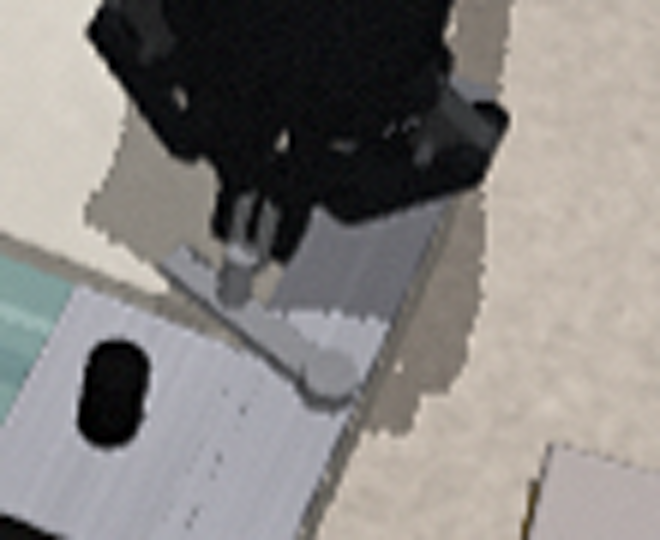

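Finger is behind the pin (pin near 238,275), pushing it on. Continue to the stop (tool about 529).

Emit:
{"op": "move_arm", "data": {
  "rows": "0 0.3 0 0 0 0 0;0 0.3 0 0 0 0 0;0 0.3 0 0 0 0 0;0 0.2 0 0 0 0 0;0 0 0 0 0 0 0"
}}

```text
time_s: 36.85
eef_pos: [0.5455, 0.1903, 0.1811]
eef_rot: [0.0, 0.737, 0.676, 0.001]
wrist_force: [0.6, -1.0, 0.3]
opening: -0.0
```

```bash
python3 v.py 4
```

```text
t 36.85 pos [0.5455 0.1903 0.1811] cf [527.2 236.2] toolx ang 85.12 z [ 0.001  0.    -1.   ] F [ 0.65 -0.98  0.32] open -0.0
```

View pics/v4.png

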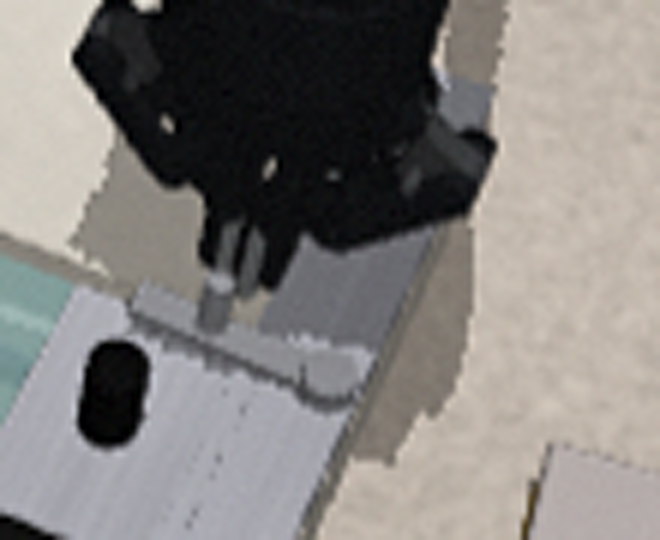

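Emit:
{"op": "move_arm", "data": {
  "rows": "0 0.2 0 0 0 0 0;0 0.1 0 0 0 0 0;0 0 0 0 0 0 0"
}}

```text
time_s: 37.2
eef_pos: [0.5474, 0.1901, 0.1808]
eef_rot: [-0.0, 0.736, 0.676, -0.0]
wrist_force: [-4.3, -0.6, 3.0]
opening: -0.005
```

Emit:
{"op": "move_arm", "data": {
  "rows": "0 0.1 0 0 0 0 0;0 0.1 0 0 0 0 0;0 0 0 0 0 0 0"
}}

```text
time_s: 37.5
eef_pos: [0.5479, 0.19, 0.1807]
eef_rot: [-0.002, 0.736, 0.677, -0.002]
wrist_force: [-11.8, -0.8, 8.8]
opening: 0.002
```

Emit:
{"op": "move_arm", "data": {
  "rows": "0 -0.6 0 0 0 0 0;0 -1.2 0 0 0 0 0;0 -1 -1 0 0 0 0;0 0 -4 0 0 0 0;0 0 -4.5 0 0 0 0;0 -4 -2 0 0 0 0;0 -4 0 0 0 0 0;4 -3 0 0 0 0 0;4.5 -1 0 0 0 0 0;4.5 0 0 0 0 0 0;4.5 0 0 0 0 0 0;4.5 0 0 0 0 0 0;0 0 0 0 0 0 0"
}}

```text
time_s: 38.8
eef_pos: [0.4201, 0.4258, 0.2951]
eef_rot: [-0.001, 0.735, 0.678, 0.001]
wrist_force: [-1.0, -0.2, -0.1]
opening: -0.002
```

Run:
```python
from h import *
st(); knobs({"L":582,"R":582},save="f1")
a=cv2.imread("pics/f1_top.png")[110:310,130:390]; cv2.imwrite("pics/f1t.png",cv2.resize(a,None,fx=3,fy=3,interpolation=cv2.INTER_CUBIC))
a=cv2.imread("pics/f1_scene.png")[110:330,130:390]; cv2.imwrite("pics/f1s.png",cv2.resize(a,None,fx=2.7,fy=2.7,interpolation=cv2.INTER_CUBIC))
```

```text
t 38.8 pos [0.4201 0.4258 0.2951] cf [382.2 460.1] toolx ang 85.36 z [ 0.001  0.002 -1.   ] F [-1.   -0.22 -0.09] open -0.002
topL [(87, [9, 12, 10, 12], [580.8, 216.1])]
topR [(86, [9, 12, 10, 11], [580.6, 6.4])]
sceneL [(169, [10, 9, 12, 18], [583.1, 218.0])]
sceneR [(162, [10, 9, 12, 18], [582.7, 8.4])]
```

View pics/f1t.png

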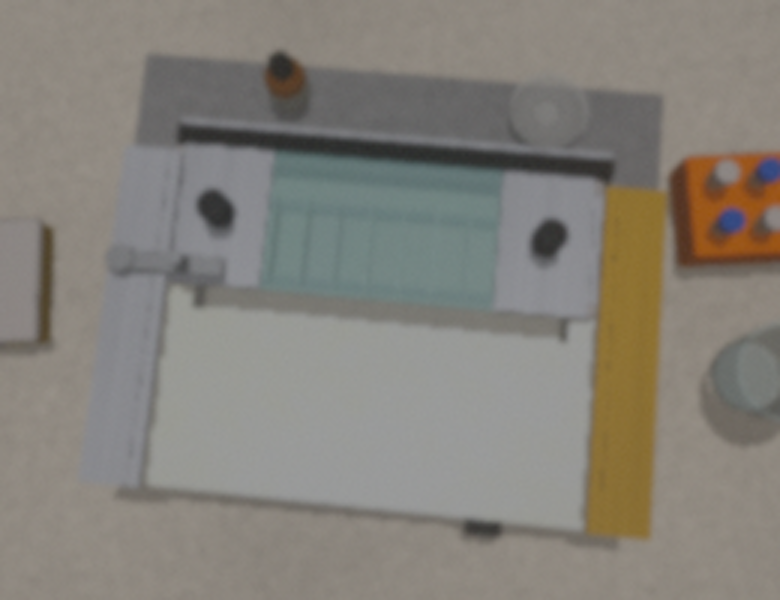

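View pics/f1s.png

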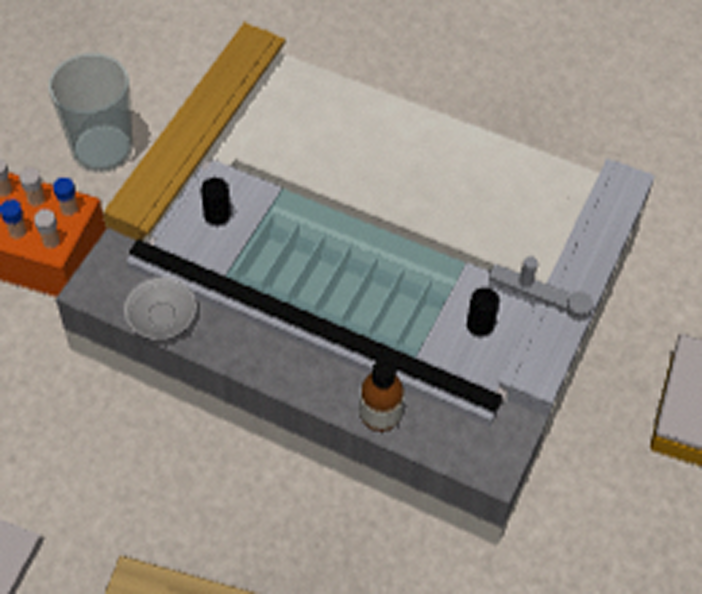

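The cover is against the seal at both ends, the catch lies across behind the left knob, and the bottle and dish haven't moved. Handing in.

```bash
python3 -c "
from bench import ctrl
print(ctrl.hand_in())"
```

```text
the job is handed in; nothing more can be done
None
```

The cover is shut and latched, and I handed the job in at about 39 s of the 72 s allowed.

- **Closing:** I pushed the two knobs in turn, keeping one end no more than about 6 mm ahead of the other. The cover never wedged.
- **Seal:** I pressed each knob against the rubber. The closing force read 17.0 N at the right knob and 17.8 N at the left, about 18 to 19 N in total with friction. The highest total I read was about 19.5 N. Forces are only reported at the end of each move, so a short peak in between would not show.
- **Catch:** I pushed it inwards by its pin until it met its stop, where the force rose to about 12 N. After that the arm backed clear.

**Last checks:**
- In the final pictures the two knobs are level to within about 0.5 mm, and the cover's front edge is against the seal along its whole length.
- The bar lies straight across behind the left knob.
- The bottle, dish and other things on the bench look unmoved.
- The two cameras disagree by about 2 mm on absolute position, which is within their stated calibration.
- No check failed.

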